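# Centre-punch the drill spot on a bracket blank

### The job

Take the blue centre punch out of its stand, set its tip on the scribed cross inside the red ring on the bracket blank and press it straight down, gently, until you feel its hidden spring snap; stop pressing at once. Mark nothing else, shift neither blank nor the other things on the desk, and put the punch back fully down in its stand, upright.

Things in the scene. Friction and masses are not known exactly. Their poses are not given: they have to be found in the camera images.
- punch: Automatic centre punch, 0.36 kg, upright in its stand. Origin on its axis at the shoulder under the blue square sleeve; z up along the axis. Sleeve 22 x 22 mm (sides along x and y), from the shoulder to 44 mm above it; a steel cap, 20 mm across, to 52 mm. Below the shoulder a steel barrel, 15 mm across, 34 mm long, out of which sticks a slim pointed pin.
- punch_nose (a point): Point on the punch's axis at the lower end of the barrel, 34 mm below the shoulder. The pin, 5 mm across, comes out here on the same axis. Its tip stands 12 to 29 mm below this point: the length differs each time and is not measured, so the contact must be found by feel.
- punch_hammer (a joint): Inner hammer (rad): about 0 cocked, jumps to 0.3 to 0.4 as the spring snaps, 0 again when lifted. Pressed on the spot, the pin goes in some 4 mm while the force grows from 1 to about 12 N; then the spring snaps and the force drops at once to about 6 or 7 N. Pressed on, the force climbs again, by about 2 N for each mm the hand goes down, and more at the pin's stop.
- stand: Fixed punch stand: dark wooden block 60 x 60 mm on a steel foot 84 x 84 mm, top 74 mm above the desk. Origin at the centre of its underside; z up. A round hole on its z axis, 20 mm across, 26 mm at the mouth, 68 mm deep. The punch hangs in it by its shoulder, which rests on the block's top, 74 mm above the origin; its tip touches nothing.
- blank_red: The bracket blank to be punched: aluminium plate 84 x 54 x 6 mm screwed on a wooden backing block 100 x 70 x 20 mm (x, y, z), 0.7 kg, loose on the desk; a red ring, 20 mm across, round a black scribed cross. Origin at the centre of the underside. The plate's top is 26 mm above it.
- blank_red_mark (a point): The scribed cross inside the red ring, on the top of the plate, 16 mm along x and 4 mm along y from the blank's centre. The punch has to be snapped with its axis within 3 mm of it, upright. More than 20 N, or more than 10 N once it has snapped, spoils the mark.
- blank_blue: An equal blank, but with a blue ring: for another job, not to be punched or shifted. Origin at the centre of the underside.
- tin: Round grey-blue tin, 66 mm across, 33 mm high, on the desk; bystander. Origin under its centre.
- highlighter: Yellow highlighter lying on the desk, 112 mm long; bystander.
- eraser: White eraser in a blue card sleeve, 58 x 23 x 13 mm, on the desk; bystander.
- matchbox: Small dark card box, 52 x 36 x 14 mm, on the desk; bystander.
Things that resemble listed ones, but are neither listed nor needed, are in the scene too. What is shaped like the punch but green is not meant.

How it is judged:
On the way, in this order (a step that is already met when the one before it is completed fails the run):
1. the punch is lifted out of the stand (z of punch_nose in the frame of stand above 0.078 m), for 0.1 s.
2. the punch, upright and on the red-ringed cross, is pressed until its spring has snapped (value of joint punch_hammer above 0.2 rad and horizontal distance between punch_nose and blank_red_mark below 0.003 m and angle between punch's own z axis and vertical below 0.12 rad and contact force between punch and blank_red above 1 N), for 0.04 s.
At the end, for the whole second after the job is handed in: The punch hangs upright (within 0.08 rad) and at rest in its stand, its axis within 5 mm of the hole's and its shoulder within 4 mm of the block's top; both blanks lie within 10 mm of where they were (horizontal distance between punch and stand below 0.005 m and z of punch in the frame of stand between 0.07 and 0.078 m and angle between punch's own z axis and vertical below 0.08 rad and linear speed of punch below 0.02 m/s and distance of each of blank_red, blank_blue from where it was at the start of the episode below 0.01 m); the robot touches nothing.
It fails at once if the punch presses the blank with more than 20 N, or with more than 10 N once it has snapped (contact force between punch and blank_red above 20 N or (value of joint punch_hammer above 0.2 rad and contact force between punch and blank_red above 10 N)).
It fails at once if the punch is snapped away from the red-ringed cross (over 4 mm) (value of joint punch_hammer above 0.2 rad and horizontal distance between punch_nose and blank_red_mark above 0.004 m).
It fails at once if the punch is pressed on the other blank (contact force between punch and blank_blue above 2 N).
It fails at once if a blank is shifted by more than 15 mm (distance of any of blank_red, blank_blue from where it was at the start of the episode above 0.015 m).
It fails at once if one of the bystanders (tin, highlighter, eraser, small box) is shifted by more than 20 mm (distance of any of tin, highlighter, eraser, matchbox from where it was at the start of the episode above 0.02 m).
It also fails if it takes over 67 s, if anything falls off the work surface, if the arm or the gripper's body presses on something with over 40 N, if the wrist force passes 120 N, or if a joint passes its speed limit or range.

### The arm

A 6-joint arm with a two-finger parallel gripper is mounted at the origin on the work surface; the furniture and walls round the work are solid. World frame = base frame: x ahead of the robot, y to its left, z up, the work surface at z = 0. Lengths are in m, angles in rad, forces in N, time in s.
With the tool pointing down it reaches from about 0.225 to 0.875 m from the base axis. Payload 3.4 kg.
Tool frame: the origin (TCP) lies on the centre line of the jaws, within the pads' length; the fingertips stand 14 mm ahead of it and the grasp point (between the pads) lies 5 mm behind it; z points along the fingers, y is the line along which they close (so a half turn about z gives the same grasp; the last joint's range is limited). The gripper opens to 85 mm and grips with 20 to 120 N. Pads are 22 mm wide; open, the fingers measure 114 mm over their backs; the gripper's body (76 mm by 85 mm) begins 54 mm behind the grasp point. The pads swing forward as they close: fully open they stand 13 mm farther back than shut.
Start: joints at [-1.227, 0.276, 1.505, -0, 1.361, -0.121], TCP at [0.258, -0.514, 0.245] pointing down, gripper open.
Joint ranges: [-2.89, 2.89], [-0.75, 2.08], [0.22, 2.7], [-1.18, 4.32], [0.11, 2.71], [-2.7, 2.7]. Speed limits (rad/s): [2.57, 2.57, 3.14, 3.14, 3.14, 3.14].

### API

Orientations are given as a unit quaternion [x, y, z, w].
In Python, from rig import r gives the robot as it stands.
- The arm moves only by the shell command python3 -m handwheel 'ROWS' [FORCE]. ROWS is JSON, a list of rows, each a list of 3 entries, a list of its own where there are three numbers: the shift along the tool's x, y, z in cm, then the turn about the tool's z in degrees, then the finger opening in cm, from 0 to 8.54. In form: [[[tx, ty, tz], roll, gripper], ...]. A call has 1 to 8 rows; each row is the pose to reach, as a shift and turn from the pose commanded when the call began, along the tool's axes at that moment; what a row does not reach only later rows make up. A row lasts 1/8 s, in which the tool goes at most 62.5 mm and 10.7 degrees, less where a joint would pass 70% of its speed; a pose out of reach is approached as far as the arm can. A call with a gripper value outside its range is refused whole. The fingers move at their own pace and stop on an object; FORCE is the grip in N (left out, the last holds). Time passes only in rows, so rows that repeat a pose let the fingers close. It gives the time, the measured TCP pose, the force, the opening and the grip force at its end, in the units of the state.
- r.state(): the state, without advancing time (a new reading comes with each control period).
- r.capture(name): name is "side" or "top" or "wrist"; returns a dict with "frame" (400x640x3 uint8, red, green, blue), "range_z" (400x640 float32, m along the optical axis (not along the pixel's ray), 0 where there is no reading), "K" (3x3 intrinsics, pixels), "k1" (the pictures are not rectified: a ray, as slopes to the right and down, at radius r is drawn at 1 + k1 r^2 times it, then the intrinsics apply), "R" (3x3) and "t" (3): a world point X has camera coordinates R X + t; the wrist camera has in their place "mount" (4x4, takes a point from camera to tool coordinates, whose origin is the TCP and whose axes are the flange's). Camera axes: x right, y down, z forward; pixel columns grow to the right and rows downward; lengths in m; the calibration is good to about 2 mm. A picture is of the moment at which its call begins: read the wrist's pose just before it.
- r.job_done(): hands the job in; it is judged then, once.
The state is a dict: "time": time; "q": joint angles; "joint_velocities": joint speeds; "effort": joint torques, N m; "tcp_pos": TCP position; "orientation": TCP orientation; "wrist_force": force on the tool from outside, world axes, zero at the start; "moment": the same for the moment, N m; "grip_width": finger opening in m; "grip_force": force on a finger pad.
Only numpy, scipy, OpenCV 4.12 (cv2) and the standard library are available. Lean on these libraries where they do the work, as an engineer would, in place of code of your own. Each camera call takes 0.05 s, during which the arm holds its last target. There are 200 camera calls.

## Working session

There is one attempt and no reset: what is moved stays moved. The work goes in short steps, Python scripts to look and compute and a shell command to move; the robot and the scene stay as the last step left them, time stands still between calls to the robot, and variables do not carry over. Pictures are saved under pics/ and viewed, at most 10 in all, crops included, and the job is handed in when it is done.

```bash
mkdir -p pics; ls; cat > h.py <<'E'
import numpy as np, cv2
from rig import r
from scipy.spatial.transform import Rotation as Ro
def cap(n):
    s=r.state(); c=r.capture(n)
    if 'mount' in c:
        T=np.eye(4);T[:3,:3]=Ro.from_quat(s['orientation']).as_matrix();T[:3,3]=s['tcp_pos']
        M=T@np.array(c['mount']); c['R']=M[:3,:3].T; c['t']=-M[:3,:3].T@M[:3,3]
    return c
def save(c,n): cv2.imwrite('pics/'+n+'.png',c['frame'][:,:,::-1]); np.savez('pics/'+n+'.npz',**{k:np.array(v) for k,v in c.items()})
def ray(c,u,v):
    K=np.array(c['K']);k=float(c['k1']);d=np.array([(u-K[0,2])/K[0,0],(v-K[1,2])/K[1,1]]);x=d.copy()
    for _ in range(20): x=d/(1+k*(x@x))
    return np.array([x[0],x[1],1.])
def at_z(c,u,v,z):
    R=np.array(c['R']);t=np.array(c['t']);o=-R.T@t;d=R.T@ray(c,u,v);return o+d*(z-o[2])/d[2]
def dep(c,u,v):
    Z=np.median(c['range_z'][int(v)-1:int(v)+2,int(u)-1:int(u)+2]);return np.array(c['R']).T@(ray(c,u,v)*Z-np.array(c['t']))
E
python3 - <<'E'
from h import *
s=r.state();print({k:np.round(v,4) for k,v in s.items()})
for n in('top','side'):
    c=cap(n);save(c,n+'0');print(n,np.array(c['K']).round(1).tolist(),c['k1'],(-np.array(c['R']).T@c['t']).round(3))
E
```

```text
pics
{'time': np.float64(0.0), 'q': array([-1.227 ,  0.2766,  1.5062,  0.    ,  1.3607, -0.121 ]), 'joint_velocities': array([-0.0015, -0.0012,  0.0012,  0.0007, -0.001 , -0.0003]), 'effort': array([-4.00000e-04, -4.16787e+01, -2.45805e+01, -3.00000e-04,
        1.11000e-02,  0.00000e+00]), 'tcp_pos': array([ 0.2576, -0.5135,  0.2444]), 'orientation': array([ 9.731e-01,  2.303e-01, -1.000e-04, -9.000e-04]), 'wrist_force': array([ 0.2238,  0.0928, -0.4528]), 'moment': array([-0.0593,  0.0139, -0.0452]), 'grip_force': np.float64(0.0), 'grip_width': np.float64(0.085)}
top [[511.1, 0.0, 324.8], [0.0, 511.1, 200.9], [0.0, 0.0, 1.0]] -0.06310820506430254 [ 0.346 -0.151  1.232]
side [[361.5, 0.0, 323.8], [0.0, 361.5, 198.0], [0.0, 0.0, 1.0]] -0.07100509787833457 [0.384 0.551 0.519]
```

View pics/top0.png

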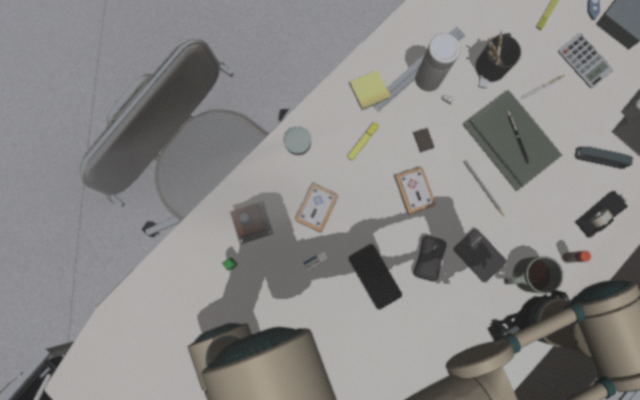

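View pics/side0.png

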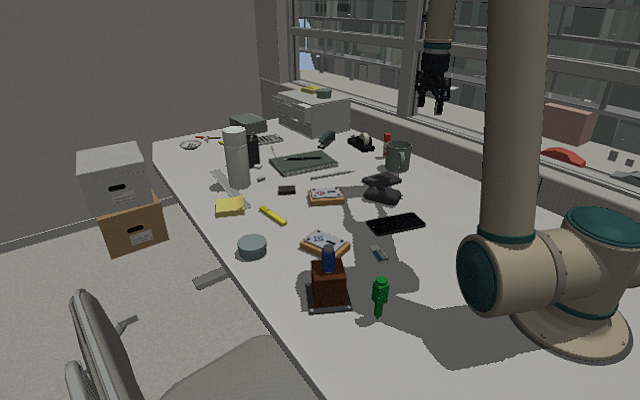

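The top view shows the stand with the punch at about (252,222), blanks at (317,207) and (415,190), the green decoy at (230,264), the tin at (297,140) and the highlighter at (363,141). I'll enlarge a crop of it.

```bash
python3 - <<'E'
from h import *
a=cv2.imread('pics/top0.png')[160:280,220:460];b=np.clip(a.astype(float)*1.6,0,255).astype('uint8')
cv2.imwrite('pics/topc.png',cv2.resize(b,(800,400),interpolation=cv2.INTER_CUBIC))
c=np.load('pics/top0.npz')
for n,u,v,z in [('punchcap',252,220,.126),('b1',317,207,.026),('b2',415,190,.026)]: print(n,at_z(c,u,v,z).round(4),dep(c,u,v).round(4))
E
```

```text
punchcap [0.4562 0.0035 0.126 ] [0.4611 0.0103 0.0774]
b1 [ 0.4946 -0.1373  0.026 ] [ 0.4942 -0.1373  0.0286]
b2 [ 0.5314 -0.3725  0.026 ] [ 0.5313 -0.3723  0.0269]
```

View pics/topc.png

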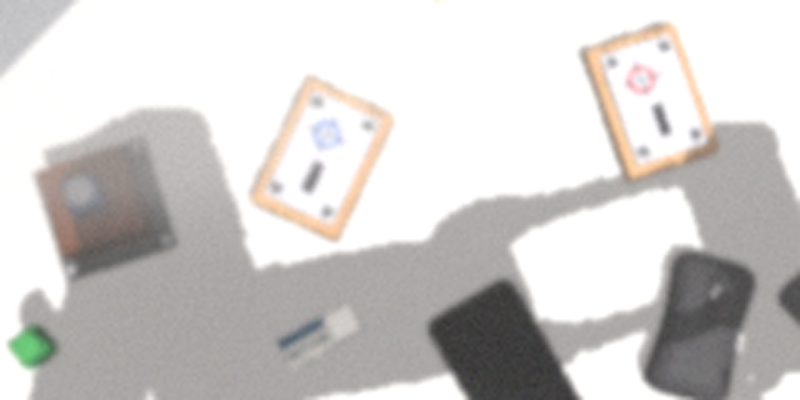

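The red-ringed blank is the right one, with its ring at about crop (642,79), full-picture (412.6,183.7). The blue one is on the left. The punch cap is at crop (80,192), full-picture (244,217.6).

```bash
cat >> h.py <<'E'
def to(target,yaw=None):
    "shift in cm along tool axes to reach world target; tool frame"
    s=r.state();R=Ro.from_quat(s['orientation']).as_matrix();p=np.array(s['tcp_pos'])
    print('tcp',p.round(4),'y-axis deg',np.degrees(np.arctan2(R[1,1],R[0,1])).round(2),'tilt',np.degrees(np.arccos(-R[2,2])).round(2),'shift cm',(R.T@(np.array(target)-p)*100).round(2),'t',round(float(s['time']),2))
E
python3 - <<'E'
from h import *
c=np.load('pics/top0.npz')
p=at_z(c,244,217.6,.126);m=at_z(c,412.6,183.7,.026);g=dep(c,229,264)
print('punch',p,'mark',m,'green',g)
to([p[0],p[1],.30]);
w=cap('wrist');print(w['mount'],np.array(w['K']).round(0).tolist())
E
```

```text
punch [0.46177051 0.02093853 0.126     ] mark [ 0.54677318 -0.36733475  0.026     ] green [0.36221191 0.05807453 0.09945872]
tcp [ 0.2576 -0.5136  0.2445] y-axis deg -63.36 tilt 0.09 shift cm [ 42.21 -38.63  -5.48] t 0.1
[[-7.26747196e-04 -9.45477755e-01 -3.25685872e-01  8.45075332e-02]
 [ 9.99999735e-01 -7.02101497e-04 -1.93209659e-04  2.04020914e-04]
 [-4.59891036e-05 -3.25685926e-01  9.45478014e-01 -1.28979518e-01]
 [ 0.00000000e+00  0.00000000e+00  0.00000000e+00  1.00000000e+00]] [[344.0, 0.0, 316.0], [0.0, 344.0, 199.0], [0.0, 0.0, 1.0]]
```

```bash
python3 - <<'E'
from h import *
to([.547,-.367,.20])
E
```

```text
tcp [ 0.2576 -0.5137  0.2446] y-axis deg -63.37 tilt 0.08 shift cm [32.44 -0.13  4.47] t 0.15
```

```bash
python3 -m handwheel '[[[6,0,0.5],0,8.5],[[12,0,1.5],0,8.5],[[18,0,2.5],0,8.5],[[24,0,3.5],0,8.5],[[30,0,4.2],0,8.5],[[32.4,0,4.5],0,8.5],[[32.4,0,4.5],0,8.5],[[32.4,0,4.5],0,8.5]]'
python3 - <<'E'
from h import *
c=cap('wrist');save(c,'w1');to([.46177,.02094,.30])
E
```

```text
time: 1.15
tcp_pos: [0.5461, -0.3696, 0.2004]
orientation: [0.973, 0.23, -0.001, 0.0]
wrist_force: [-0.2, 0.9, 0.1]
grip_width: 0.085
grip_force: 0.0
tcp [ 0.546  -0.3698  0.2006] y-axis deg -63.46 tilt 0.06 shift cm [  9.92 -38.72  -9.96] t 1.2
```

View pics/w1.png

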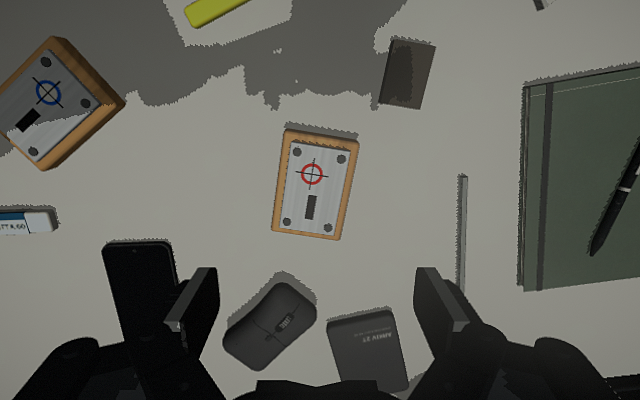

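The red ring's cross is at (312,174). The blue blank is at the upper left.

```bash
python3 -m handwheel '[[[1,-5.5,-2],0,8.5],[[2.5,-11,-4],0,8.5],[[4,-17,-6],0,8.5],[[5.5,-23,-7],0,8.5],[[7,-29,-7],0,8.5],[[8.5,-34,-7],0,8.5],[[9.9,-38.7,-7],0,8.5],[[9.9,-38.7,-7],0,8.5]]'
python3 - <<'E'
from h import *
w=np.load('pics/w1.npz');print('mark',at_z(w,312,174,.026),dep(w,308,178))
c=cap('wrist');save(c,'w2');to([.46177,.02094,.30])
E
```

```text
time: 2.2
tcp_pos: [0.4608, 0.023, 0.271]
orientation: [0.973, 0.232, 0.0, -0.0]
wrist_force: [1.1, -1.0, -0.7]
grip_width: 0.085
grip_force: 0.0
mark [ 0.54832833 -0.3643946   0.026     ] [ 0.543684   -0.36265209  0.02741961]
tcp [0.4616 0.0214 0.2709] y-axis deg -63.3 tilt 0.1 shift cm [-0.    0.05 -2.91] t 2.25
```

View pics/w2.png

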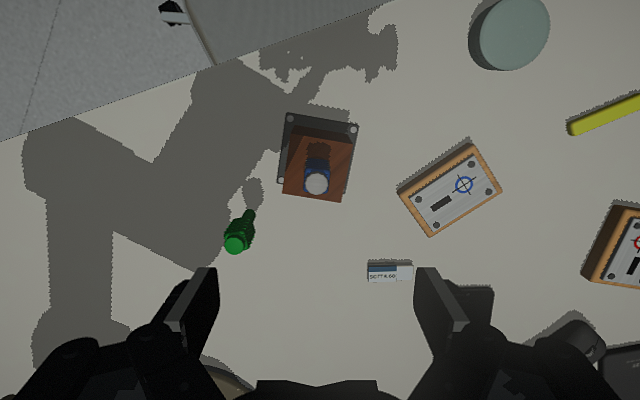

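The stand with the punch is at about (317,184). The green decoy is at (236,243). I'll zoom in to get the sleeve's yaw.

```bash
python3 - <<'E'
from h import *
a=cv2.imread('pics/w2.png')[105:215,260:380];b=np.clip(a.astype(float)*1.7,0,255).astype('uint8')
cv2.imwrite('pics/w2c.png',cv2.resize(b,(600,550),interpolation=cv2.INTER_CUBIC))
E
```

```text
(no output)
```

View pics/w2c.png

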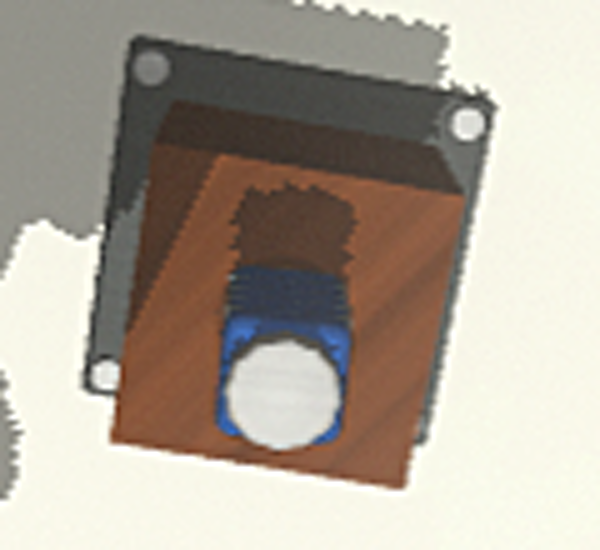

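```bash
python3 - <<'E'
from h import *
w=np.load('pics/w2.npz')
f=lambda x,y,z:at_z(w,260+x/5,105+y/5,z)
p=f(284,393,.126);print('punch',p)
q=[f(*a,.118) for a in((224,318),(352,322),(347,433),(217,430))]
for i in range(4):
    d=q[(i+1)%4]-q[i];print(np.linalg.norm(d[:2])*1000,np.degrees(np.arctan2(d[1],d[0])))
print('sleeve c',np.mean(q,0))
b=[f(*a,.074) for a in((112,441),(404,488),(462,195),(150,145))];print('block',np.mean(b,0),[np.linalg.norm(b[i]-b[i-1]) for i in range(4)])
to([p[0],p[1],.095])
E
```

```text
punch [0.46486912 0.02425138 0.126     ]
21.565300943466248 -65.1000955302677
19.624061822993013 -155.0009774927158
22.38339977769464 115.34962301643147
19.815213949456677 22.633932884636152
sleeve c [0.4654925  0.02436072 0.118     ]
block [0.46406057 0.02416664 0.074     ] [np.float64(0.05920886377858117), np.float64(0.059274402357200134), np.float64(0.05981368198826828), np.float64(0.0597762513971566)]
tcp [0.4616 0.0214 0.2709] y-axis deg -63.3 tilt 0.1 shift cm [ 0.41 -0.14 17.59] t 2.25
```

```bash
python3 -m handwheel '[[[0.35,-0.1,3],1.7,8.5],[[0.35,-0.1,7],1.7,8.5],[[0.35,-0.1,11],1.7,8.5],[[0.35,-0.1,14],1.7,7.0],[[0.35,-0.1,16],1.7,6.0],[[0.35,-0.1,17.2],1.7,5.0],[[0.35,-0.1,17.2],1.7,5.0],[[0.35,-0.1,17.2],1.7,5.0]]' 40
python3 - <<'E'
from h import *
c=cap('wrist');cv2.imwrite('pics/w3.png',cv2.resize(c['frame'][150:,150:490,::-1],(680,500)))
to([.4647,.0243,.094])
E
```

```text
time: 3.25
tcp_pos: [0.4659, 0.0233, 0.0991]
orientation: [0.977, 0.215, 0.001, 0.0]
wrist_force: [-0.1, -0.2, 1.0]
grip_width: 0.05
grip_force: 0.0
tcp [0.4659 0.0236 0.0992] y-axis deg -65.09 tilt 0.12 shift cm [-0.08 -0.12  0.51] t 3.3
```

View pics/w3.png

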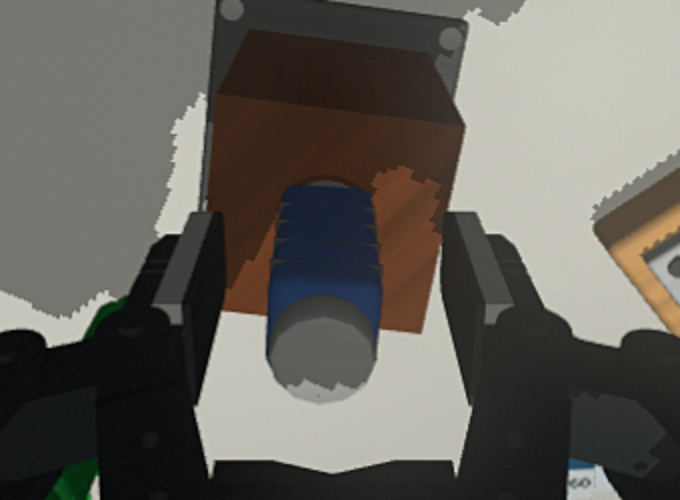

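The pads straddle the punch, which sits about 1 mm to the left of centre. I'll correct that, go down 5 mm and close.

```bash
python3 -m handwheel '[[[-0.05,-0.1,0.3],0,4],[[-0.05,-0.1,0.5],0,3.5],[[-0.05,-0.1,0.5],0,2.8],[[-0.05,-0.1,0.5],0,2.4],[[-0.05,-0.1,0.5],0,2.0],[[-0.05,-0.1,0.5],0,1.6],[[-0.05,-0.1,0.5],0,1.6],[[-0.05,-0.1,0.5],0,1.6]]' 60
python3 - <<'E'
from h import *
to([.4647,.0243,.25]); s=r.state();print(s['wrist_force'],s['moment'])
E
```

```text
time: 4.3
tcp_pos: [0.4643, 0.0248, 0.0935]
orientation: [0.976, 0.216, 0.0, -0.0]
wrist_force: [-1.7, 0.1, 4.2]
grip_width: 0.0217
grip_force: 58.6
tcp [0.4643 0.0248 0.0935] y-axis deg -65.07 tilt 0.01 shift cm [  0.02   0.06 -15.65] t 4.3
[-1.70559007  0.10872716  4.23361007] [ 0.12336398  0.18677167 -0.04119073]
```

```bash
python3 -m handwheel '[[[0,0,-1],0,1.6],[[0,0,-3],0,1.6],[[0,0,-6],0,1.6],[[0,0,-9],0,1.6],[[0,0,-12],0,1.6],[[0,0,-13],0,1.6],[[0,0,-13],0,1.6],[[0,0,-13],0,1.6]]'
python3 - <<'E'
from h import *
to([.5483,-.3644,.17]); s=r.state();print(s['wrist_force'],s['moment'],s['grip_width'])
E
```

```text
time: 5.3
tcp_pos: [0.4632, 0.0247, 0.2219]
orientation: [0.976, 0.216, -0.001, -0.0]
wrist_force: [-1.1, 1.0, -3.4]
grip_width: 0.0217
grip_force: 58.9
tcp [0.4632 0.0247 0.2219] y-axis deg -65.07 tilt 0.17 shift cm [-8.67 38.88  5.16] t 5.3
[-1.05611458  0.99063603 -3.37361975] [ 0.01790815 -0.02783732  0.01954668] 0.021684711658324026
```

```bash
python3 -m handwheel '[[[-1,4,0],0,1.6],[[-2.2,10,0],0,1.6],[[-3.6,16,0],0,1.6],[[-5,22,0],0,1.6],[[-6.3,28,0],0,1.6],[[-7.6,34,1],0,1.6],[[-8.7,38.9,3],0,1.6],[[-8.7,38.9,5.5],0,1.6]]'
python3 -m handwheel '[[[0,0,1.5],0,1.6],[[0,0,2.5],0,1.6],[[0,0,2.5],0,1.6],[[0,0,2.5],0,1.6]]'
python3 - <<'E'
from h import *
c=cap('wrist');save(c,'w4');cv2.imwrite('pics/w4c.png',cv2.resize(c['frame'][20:320,160:480,::-1],(640,600),interpolation=cv2.INTER_CUBIC))
to([.5483,-.3644,.14]); s=r.state();print(s['wrist_force'],s['moment'],s['grip_width'])
E
```

```text
time: 6.3
tcp_pos: [0.5495, -0.3694, 0.1655]
orientation: [0.977, 0.214, -0.0, 0.001]
wrist_force: [-0.6, 0.6, -3.2]
grip_width: 0.0212
grip_force: 60.2
time: 6.8
tcp_pos: [0.5499, -0.3646, 0.1445]
orientation: [0.976, 0.216, 0.001, 0.001]
wrist_force: [-0.0, -0.2, -3.6]
grip_width: 0.0212
grip_force: 60.1
tcp [ 0.5499 -0.3647  0.1447] y-axis deg -65.03 tilt 0.14 shift cm [-0.14 -0.1   0.47] t 6.85
[-0.76832924  0.59920381 -3.66160059] [ 0.00438908 -0.01626919  0.01228389] 0.021730468177271627
```

View pics/w4c.png

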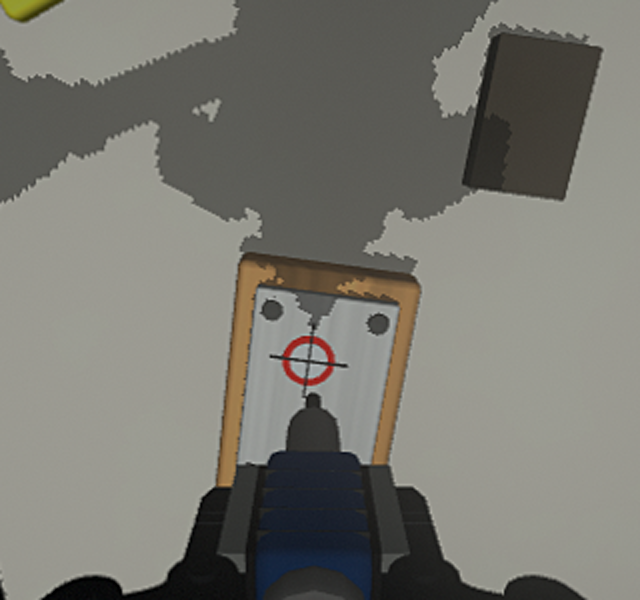

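The punch tip shows at crop (313,396), below the cross at crop (309,360). I'll work out both in tool coordinates.

```bash
cat > an.py <<'E'
from h import *
def tool(w,p,s=None):
    # camera->tool via mount
    M=w['mount'];return p
def rayT(w,u,v):
    M=w['mount'];return M[:3,3],M[:3,:3]@ray(w,u,v)
def proj(w,P):
    M=w['mount'];p=M[:3,:3].T@(np.array(P)-M[:3,3]);x=p[:2]/p[2];x=x*(1+float(w['k1'])*(x@x));K=w['K'];return np.array([K[0,0]*x[0]+K[0,2],K[1,1]*x[1]+K[1,2]])
E
python3 - <<'E'
from an import *
w=np.load('pics/w4.npz');C=lambda x,y:(160+x/2,20+y/2)
o,d=rayT(w,*C(309,360));z=.1445-.026;print('mark in tool mm',(o+d*(z-o[2])/d[2])*1000)
o,d=rayT(w,*C(313,394));print('tip ray at x=0',(o+d*(0-o[0])/d[0])*1000)
for x0 in(-.002,0,.002):
    print(x0,'shoulder far edge crop',[(2*(proj(w,[x0-.011,y,.0195])-[160,20])).round(1) for y in(-.011,.011)],'nose far',(2*(proj(w,[x0-.0075,0,.0535])-[160,20])).round(1),'tips 12/29',[(2*(proj(w,[x0,0,.0535+l])-[160,20])).round(1) for l in(.012,.029)])
b=np.load('pics/w2.npz')
T=np.array([.4643,.0248]);R=Ro.from_euler('z',25,degrees=True).as_matrix()
# tool x axis dir: y-axis -65 deg, z down => x = y cross z
a=np.radians(-65.07);Y=np.array([np.cos(a),np.sin(a)]);X=np.cross(np.r_[Y,0],[0,0,-1])[:2]
for p in([.4649,.02425],[.46549,.02436],[.46406,.02417]): print('punch-T tool x,y mm',X@(np.array(p)-T)*1000,Y@(np.array(p)-T)*1000)
im=w['range_z'];v=np.arange(150,330,6);
for vv in v:
    Z=im[vv,316];o,d=rayT(w,316,vv);print(vv,(o*1000+d*Z*1000).round(1) if Z>0 else None,end=' ')
E
```

```text
mark in tool mm [ -1.17598794  -1.14598521 118.5       ]
tip ray at x=0 [ 0.          0.34333817 80.94256856]
-0.002 shoulder far edge crop [array([267.9, 534.2]), array([355.9, 534.2])] nose far [311.9 458.6] tips 12/29 [array([311.9, 418.8]), array([312. , 397.8])]
0 shoulder far edge crop [array([267.7, 527.3]), array([356. , 527.2])] nose far [311.9 452.5] tips 12/29 [array([311.9, 412.8]), array([312. , 392.2])]
0.002 shoulder far edge crop [array([267.5, 520.3]), array([356.2, 520.3])] nose far [311.9 446.4] tips 12/29 [array([311.9, 406.8]), array([312. , 386.6])]
punch-T tool x,y mm 0.31226318615619325 0.7516592995310895
punch-T tool x,y mm 0.8936551885769611 0.9006000243890365
punch-T tool x,y mm -0.48318935481394437 0.4701362008976665
150 [ 33.2   0.  139.2] 156 [ 31.2   0.  126.2] 162 [ 27.1   0.  124. ] 168 [ 24.1   0.  117.2] 174 [ 19.2   0.  118.7] 180 [ 14.5   0.  119. ] 186 [ 10.4   0.  117. ] 192 [  5.8   0.  116.7] 198 [  1.1  -0.  116.6] 204 [ -4.   -0.  117.4] 210 [ -8.9  -0.  117.3] 216 [ 3.   0.  75.3] 222 [ 3.1  0.  65.1] 228 [ 7.9  0.  45.2] 234 [ 8.   0.  37.1] 240 [ 8.5  0.  28.6] 246 [12.3  0.1 14.4] 252 [12.3  0.1  8.6] 258 [11.9  0.1  3.8] 264 [11.6  0.1 -0.7] 270 [11.9  0.1 -6.1] 276 [ 11.8   0.1 -10.5] 282 [ 11.2   0.1 -13.9] 288 [ 11.2   0.1 -18. ] 294 [ 11.    0.1 -21.5] 300 [ 10.5   0.1 -24.4] 306 [ 10.5   0.1 -27.9] 312 [ 11.1   0.1 -31.9] 318 [  8.8   0.1 -32.1] 324 [  6.8   0.1 -32.6]
```

```bash
python3 -m handwheel '[[[-0.17,-0.15,1],0,1.6],[[-0.17,-0.15,2],0,1.6],[[-0.17,-0.15,2.7],0,1.6],[[-0.17,-0.15,3.1],0,1.6],[[-0.17,-0.15,3.1],0,1.6],[[-0.17,-0.15,3.1],0,1.6]]'
python3 - <<'E'
from h import *
c=cap('wrist');save(c,'w5');cv2.imwrite('pics/w5c.png',cv2.resize(c['frame'][140:290,250:390,::-1],(560,600),interpolation=cv2.INTER_CUBIC))
to([.5483,-.3644,.106]); s=r.state();print(s['wrist_force'],s['moment'],s['grip_width'])
E
```

```text
time: 7.6
tcp_pos: [0.5473, -0.3643, 0.1126]
orientation: [0.976, 0.216, 0.0, 0.0]
wrist_force: [0.7, -0.1, -3.4]
grip_width: 0.0209
grip_force: 60.2
tcp [ 0.5474 -0.3643  0.1126] y-axis deg -65.07 tilt 0.05 shift cm [0.08 0.05 0.66] t 7.65
[ 0.01704584  0.7182341  -4.32974574] [0.01326519 0.03766854 0.01206268] 0.02108910381434842
```

View pics/w5c.png

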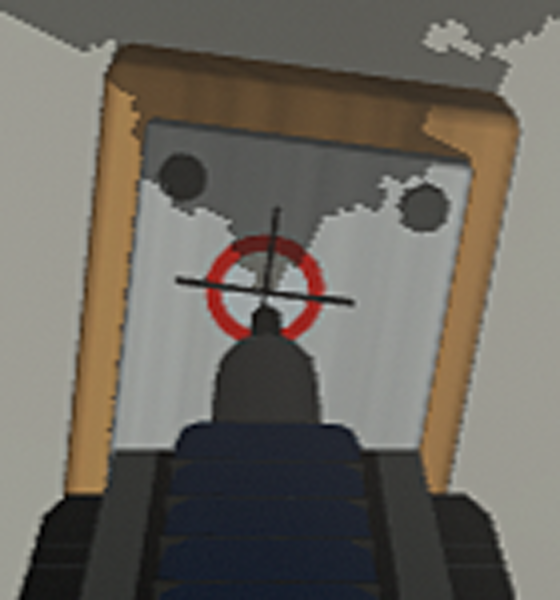

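The tip, at crop (265,306), is laterally on line with the cross at (266,292).

```bash
python3 - <<'E'
from an import *
w=np.load('pics/w5.npz');C=lambda x,y:(250+x/4,140+y/4)
for z in(.0866,.085):
    o,d=rayT(w,*C(266,292));print('mark in tool mm',(o+d*(z-o[2])/d[2])*1000)
for x0 in(0,.0005,.001):
    o,d=rayT(w,*C(265,305));print('tip ray',x0,(o+d*(x0-o[0])/d[0])*1000)
for x,y in((280,290),(240,292),(300,310)):
    o,d=rayT(w,*C(x,y));u,v=C(x,y);print((o+d*np.median(w['range_z'][int(v)-1:int(v)+2,int(u)-1:int(u)+2]))*1000)
for x,y in((265,318),(265,370),(265,400),(265,460),(265,540)):
    u,v=C(x,y);o,d=rayT(w,u,v);print('punch',(o+d*np.median(w['range_z'][int(v)-1:int(v)+2,int(u)-1:int(u)+2]))*1000)
E
```

```text
mark in tool mm [ 0.6176957   0.34769753 86.6       ]
mark in tool mm [ 1.2403582   0.34647618 85.        ]
tip ray 0 [ 0.          0.17812898 82.26836364]
tip ray 0.0005 [ 0.5         0.17815861 81.0185759 ]
tip ray 0.001 [ 1.          0.17818824 79.76878815]
[ 1.37314777  2.68817247 85.5757157 ]
[ 1.18322948 -3.99481903 85.15534806]
[-2.28554183  6.06353569 85.70966807]
punch [ 3.09421434  0.17699264 69.09961328]
punch [ 7.83644585  0.17291211 39.28977583]
punch [ 8.12046788  0.17072763 29.52032366]
punch [11.56592399  0.16759183  7.16890198]
punch [11.82045574  0.16362194 -9.84968935]
```

```bash
python3 -m handwheel '[[[0.04,0.02,0.2],0,1.6],[[0.04,0.02,0.35],0,1.6],[[0.04,0.02,0.4],0,1.6],[[0.04,0.02,0.4],0,1.6]]' | egrep 'tcp|wrist'
for i in 1; do python3 -m handwheel '[[[0,0,0.05],0,1.6],[[0,0,0.05],0,1.6]]'| egrep 'tcp|wrist'
python3 -m handwheel '[[[0,0,0.05],0,1.6],[[0,0,0.05],0,1.6]]'| egrep 'tcp|wrist'
python3 -m handwheel '[[[0,0,0.05],0,1.6],[[0,0,0.05],0,1.6]]'| egrep 'tcp|wrist'; done
```

```text
tcp_pos: [0.5475, -0.3641, 0.1083]
wrist_force: [0.1, -0.5, -3.3]
tcp_pos: [0.5475, -0.3641, 0.1078]
wrist_force: [0.1, -0.6, -2.3]
tcp_pos: [0.5476, -0.3641, 0.1073]
wrist_force: [-0.7, -0.3, -3.2]
tcp_pos: [0.5476, -0.3641, 0.1068]
wrist_force: [0.1, 0.5, -3.8]
```

```bash
python3 -m handwheel '[[[0,0,0.05],0,1.6],[[0,0,0.05],0,1.6]]' | egrep 'tcp|wrist'
python3 -m handwheel '[[[0,0,0.05],0,1.6],[[0,0,0.05],0,1.6]]'| egrep 'tcp|wrist'
python3 -m handwheel '[[[0,0,0.05],0,1.6],[[0,0,0.05],0,1.6]]'| egrep 'tcp|wrist'
python3 -m handwheel '[[[0,0,0.05],0,1.6],[[0,0,0.05],0,1.6]]'| egrep 'tcp|wrist'
```

```text
tcp_pos: [0.5475, -0.3641, 0.1063]
wrist_force: [0.2, 0.1, -4.1]
tcp_pos: [0.5476, -0.3642, 0.1058]
wrist_force: [0.8, -0.4, -2.8]
tcp_pos: [0.5477, -0.3642, 0.1056]
wrist_force: [0.4, 0.2, -1.7]
tcp_pos: [0.5477, -0.3642, 0.1051]
wrist_force: [-0.4, 0.1, -0.8]
```

```bash
python3 -m handwheel '[[[0,0,0.05],0,1.6],[[0,0,0.05],0,1.6]]' | egrep 'tcp|wrist'
python3 -m handwheel '[[[0,0,0.05],0,1.6],[[0,0,0.05],0,1.6]]'| egrep 'tcp|wrist'
python3 -m handwheel '[[[0,0,0.05],0,1.6],[[0,0,0.05],0,1.6]]'| egrep 'tcp|wrist'
```

```text
tcp_pos: [0.5477, -0.3643, 0.1047]
wrist_force: [-1.5, -0.7, 1.3]
tcp_pos: [0.5478, -0.3643, 0.1042]
wrist_force: [-0.5, 0.2, 3.0]
tcp_pos: [0.5478, -0.3643, 0.1038]
wrist_force: [-0.6, 0.1, 3.7]
```

```bash
python3 -m handwheel '[[[0,0,0.03],0,1.6],[[0,0,0.03],0,1.6]]' | egrep 'tcp|wrist'
python3 -m handwheel '[[[0,0,0.03],0,1.6],[[0,0,0.03],0,1.6]]'| egrep 'tcp|wrist'
python3 -m handwheel '[[[0,0,0.03],0,1.6],[[0,0,0.03],0,1.6]]'| egrep 'tcp|wrist'
```

```text
tcp_pos: [0.5478, -0.3643, 0.1035]
wrist_force: [0.3, 1.1, 5.3]
tcp_pos: [0.5478, -0.3643, 0.1033]
wrist_force: [-1.0, 0.3, 5.1]
tcp_pos: [0.5478, -0.3644, 0.1031]
wrist_force: [-0.9, 0.6, 6.1]
```

```bash
python3 -m handwheel '[[[0,0,0.03],0,1.6],[[0,0,0.03],0,1.6]]' | egrep 'tcp|wrist'
```

```text
tcp_pos: [0.5479, -0.3644, 0.103]
wrist_force: [-1.2, 0.9, 6.1]
```

```bash
python3 -m handwheel '[[[0,0,0.03],0,1.6],[[0,0,0.03],0,1.6]]' | egrep 'tcp|wrist'
```

```text
tcp_pos: [0.5479, -0.3645, 0.1028]
wrist_force: [-1.2, 0.4, 7.0]
```

```bash
python3 -m handwheel '[[[0,0,0.03],0,1.6],[[0,0,0.03],0,1.6]]' | egrep 'tcp|wrist'
```

```text
tcp_pos: [0.548, -0.3644, 0.1026]
wrist_force: [-0.9, 0.3, 7.7]
```

```bash
python3 -m handwheel '[[[0,0,0.03],0,1.6],[[0,0,0.03],0,1.6]]' | egrep 'tcp|wrist'
```

```text
tcp_pos: [0.548, -0.3644, 0.1025]
wrist_force: [-1.1, 0.6, 9.2]
```

```bash
python3 -m handwheel '[[[0,0,0.03],0,1.6],[[0,0,0.03],0,1.6]]' | egrep 'tcp|wrist'
```

```text
tcp_pos: [0.548, -0.3645, 0.1023]
wrist_force: [-0.8, 0.6, 9.6]
```

```bash
python3 -m handwheel '[[[0,0,0.03],0,1.6],[[0,0,0.03],0,1.6]]' | egrep 'tcp|wrist|grip'
```

```text
tcp_pos: [0.5478, -0.3642, 0.1009]
wrist_force: [-0.3, 0.8, 1.8]
grip_width: 0.0219
grip_force: 61.0
```

The spring snapped: the force fell from about 13 N to about 5.5 N. I'll hold one row, then lift.

```bash
python3 -m handwheel '[[[0,0,0],0,1.6],[[0,0,-1],0,1.6],[[0,0,-3],0,1.6],[[0,0,-6],0,1.6],[[0,0,-9],0,1.6],[[0,0,-12],0,1.6],[[0,0,-12],0,1.6],[[0,0,-12],0,1.6]]'
python3 - <<'E'
from h import *
c=cap('wrist');save(c,'w6')
to([.4643,.0248,.2215]); s=r.state();print(s['wrist_force'],s['moment'],s['grip_width'])
from an import *
w=np.load('pics/w6.npz')
for v in range(206,330,8):
    o,d=rayT(w,316,v);print(((o+d*np.median(w['range_z'][v-1:v+2,315:318]))*1000).round(1),end=' ')
E
```

```text
time: 13.9
tcp_pos: [0.5466, -0.3634, 0.2187]
orientation: [0.976, 0.216, -0.001, -0.001]
wrist_force: [0.4, -0.1, -3.6]
grip_width: 0.0212
grip_force: 60.3
tcp [ 0.5465 -0.3633  0.2182] y-axis deg -65.07 tilt 0.25 shift cm [  8.9  -38.66  -0.19] t 13.95
[-0.10345911  0.00406338 -2.77151292] [-0.01206666  0.02335812  0.00383704] 0.02113138185148588
[-3.270e+01 -1.000e-01  1.912e+02] [-4.140e+01 -1.000e-01  1.917e+02] [ 3.1  0.  65.1] [ 8.1  0.  41.9] [ 8.1  0.  32. ] [11.9  0.1 15.3] [11.5  0.1  8.3] [11.7  0.1  0.7] [11.9  0.1 -6.1] [ 11.9   0.1 -12.1] [ 11.8   0.1 -17.6] [ 11.5   0.1 -22.2] [  9.7   0.1 -24.5] [ 10.8   0.1 -30.5] [  9.1   0.1 -32.4] [  6.5   0.1 -33.2]
```

```bash
python3 -m handwheel '[[[1,-4,-0.3],0,1.6],[[2.2,-10,-0.3],0,1.6],[[3.6,-16,-0.3],0,1.6],[[5,-22,-0.3],0,1.6],[[6.4,-28,-0.3],0,1.6],[[7.8,-34,-0.3],0,1.6],[[8.9,-38.6,-0.3],0,1.6],[[8.9,-38.6,-0.3],0,1.6]]'
python3 -m handwheel '[[[0,0,0],0,1.6],[[0,0,0],0,1.6],[[0,0,0],0,1.6]]'
python3 - <<'E'
from h import *
to([.4643,.0248,.2215]);c=cap('wrist');save(c,'w7')
cv2.imwrite('pics/w7c.png',cv2.resize(np.clip(c['frame'][100:260,240:400,::-1]*1.6,0,255).astype('uint8'),(600,600),interpolation=cv2.INTER_CUBIC))
E
```

```text
time: 14.95
tcp_pos: [0.4631, 0.0265, 0.2222]
orientation: [0.976, 0.218, -0.002, -0.001]
wrist_force: [1.1, -1.2, -3.6]
grip_width: 0.0214
grip_force: 60.6
time: 15.32
tcp_pos: [0.4658, 0.0224, 0.2233]
orientation: [0.977, 0.215, -0.0, 0.0]
wrist_force: [-0.4, -0.0, -3.1]
grip_width: 0.0213
grip_force: 60.6
tcp [0.4658 0.0224 0.2233] y-axis deg -65.17 tilt 0.03 shift cm [-0.03 -0.28  0.18] t 15.32
```

View pics/w7c.png

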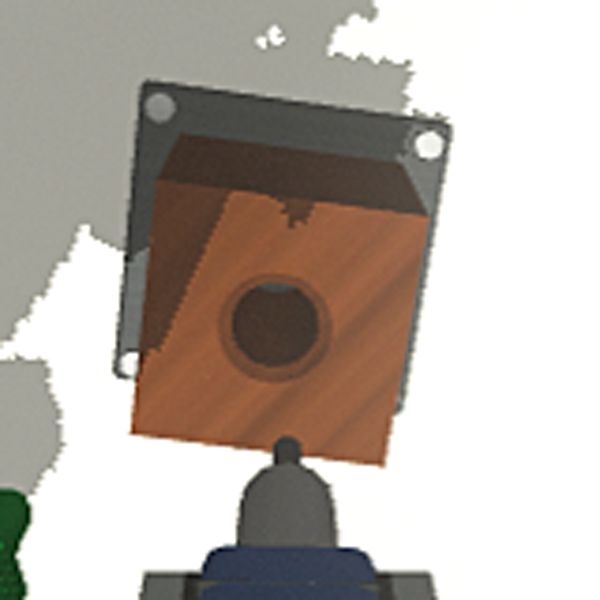

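The empty hole is at crop (276,328), full-picture (313.6,187.5). I'll work out the offset in tool axes.

```bash
python3 - <<'E'
from an import *
w=np.load('pics/w7.npz');C=lambda x,y:(240+x/3.75,100+y/3.75)
for c in((276,328),(276,325)):
  o,d=rayT(w,*C(*c));z=.1493;print('hole in tool mm',(o+d*(z-o[2])/d[2])*1000)
q=[]
for c in((133,433),(384,465),(427,216),(157,182)):
  o,d=rayT(w,*C(*c));q.append((o+d*(z-o[2])/d[2])*1000)
print('block c',np.mean(q,0))
o,d=rayT(w,*C(287,442));print('tip',(o+d*(.0005-o[0])/d[0])*1000)
to([.4643,.0248,.2235])
E
```

```text
hole in tool mm [ -0.61843696  -2.0493857  149.3       ]
hole in tool mm [ 8.83425873e-02 -2.04713318e+00  1.49300000e+02]
block c [ -0.67198438  -2.21364998 149.3       ]
tip [ 0.5         0.360064   78.19518111]
tcp [0.4658 0.0225 0.2234] y-axis deg -65.17 tilt 0.02 shift cm [-0.04 -0.27 -0.01] t 15.38
```

```bash
python3 -m handwheel '[[[-0.07,-0.25,0],0,1.6],[[-0.07,-0.25,2],0,1.6],[[-0.07,-0.25,4],0,1.6],[[-0.07,-0.25,5.5],0,1.6],[[-0.07,-0.25,6],0,1.6],[[-0.07,-0.25,6],0,1.6]]'
python3 -m handwheel '[[[0,0,0.5],0,1.6],[[0,0,1],0,1.6],[[0,0,1.5],0,1.6],[[0,0,2],0,1.6],[[0,0,2.5],0,1.6],[[0,0,2.5],0,1.6]]'
python3 -m handwheel '[[[0,0,0.5],0,1.6],[[0,0,1],0,1.6],[[0,0,1.5],0,1.6],[[0,0,1.5],0,1.6]]'
python3 - <<'E'
from h import *
to([.4643,.0248,.0935])
E
```

```text
time: 16.12
tcp_pos: [0.4639, 0.0253, 0.1636]
orientation: [0.976, 0.216, -0.0, -0.0]
wrist_force: [0.4, 0.4, -3.4]
grip_width: 0.021
grip_force: 60.6
time: 16.88
tcp_pos: [0.4635, 0.0254, 0.1381]
orientation: [0.976, 0.216, -0.001, -0.0]
wrist_force: [-0.7, -0.3, -3.1]
grip_width: 0.0211
grip_force: 60.6
time: 17.38
tcp_pos: [0.4634, 0.0254, 0.1231]
orientation: [0.976, 0.216, -0.001, -0.0]
wrist_force: [-0.3, 0.4, -3.9]
grip_width: 0.0212
grip_force: 60.6
tcp [0.4634 0.0254 0.1231] y-axis deg -65.07 tilt 0.07 shift cm [0.05 0.1  2.96] t 17.38
```

No contact. I'll lower it most of the way.

```bash
python3 -m handwheel '[[[0.04,0.04,0.5],0,1.6],[[0.04,0.04,1],0,1.6],[[0.04,0.04,1.5],0,1.6],[[0.04,0.04,2],0,1.6],[[0.04,0.04,2.4],0,1.6],[[0.04,0.04,2.7],0,1.6],[[0.04,0.04,2.8],0,1.6],[[0.04,0.04,2.8],0,1.6]]'
python3 -m handwheel '[[[0,0,0.05],0,1.6],[[0,0,0.1],0,1.6],[[0,0,0.1],0,1.6]]'
```

```text
time: 18.38
tcp_pos: [0.4645, 0.0252, 0.0956]
orientation: [0.976, 0.216, 0.0, 0.0]
wrist_force: [0.2, 0.5, -3.7]
grip_width: 0.0216
grip_force: 60.6
time: 18.75
tcp_pos: [0.4644, 0.0252, 0.0946]
orientation: [0.976, 0.216, 0.0, 0.0]
wrist_force: [0.4, 0.5, -3.8]
grip_width: 0.0213
grip_force: 60.6
```

```bash
python3 -m handwheel '[[[0,0,0.05],0,1.6],[[0,0,0.1],0,1.6],[[0,0,0.1],0,1.6]]'
```

```text
time: 19.12
tcp_pos: [0.4644, 0.0252, 0.0936]
orientation: [0.976, 0.216, 0.0, 0.0]
wrist_force: [0.3, -0.2, -2.9]
grip_width: 0.0212
grip_force: 60.9
```

```bash
python3 -m handwheel '[[[0,0,0.03],0,1.6],[[0,0,0.03],0,2.3],[[0,0,0.03],0,2.6],[[0,0,0.03],0,3.2],[[0,0,0.03],0,4],[[0,0,0.03],0,5],[[0,0,0.03],0,5],[[0,0,0.03],0,5]]' 20
python3 -m handwheel '[[[0,0,-1],0,5],[[0,0,-3],0,5],[[0,0,-6],0,5],[[0,0,-10],0,5],[[0,0,-14],0,5],[[0,0,-17],0,5],[[0,0,-17],0,5],[[0,0,-17],0,5]]'
python3 - <<'E'
from h import *
c=cap('wrist');save(c,'w8');to([.4644,.0252,.26])
from an import *
w=np.load('pics/w8.npz');f=c['frame'].astype(int);hsv=cv2.cvtColor(c['frame'],cv2.COLOR_RGB2HSV)
m=cv2.inRange(hsv,(100,100,20),(130,255,255));m[:,:270]=0;m[:,370:]=0;m[:130]=0;m[250:]=0
ys,xs=np.nonzero(m);print('blue px',len(xs),xs.mean(),ys.mean(),xs.min(),xs.max(),ys.min(),ys.max())
g=(f.max(2)-f.min(2)<25)&(f.min(2)>90);g[:,:290]=0;g[:,345:]=0;g[:150]=0;g[215:]=0
ys,xs=np.nonzero(g);print('cap px',len(xs),xs.mean(),ys.mean())
P=dep(c,xs.mean(),ys.mean());print('cap',P,at_z(c,xs.mean(),ys.mean(),.126))
E
```

```text
time: 20.12
tcp_pos: [0.4644, 0.0252, 0.0933]
orientation: [0.976, 0.216, -0.0, 0.0]
wrist_force: [1.2, 1.0, 0.3]
grip_width: 0.0499
grip_force: 0.0
time: 21.12
tcp_pos: [0.4637, 0.0253, 0.2628]
orientation: [0.976, 0.216, -0.0, -0.0]
wrist_force: [-0.0, -0.0, 0.3]
grip_width: 0.0498
grip_force: 0.0
tcp [0.4635 0.0253 0.2623] y-axis deg -65.07 tilt 0.13 shift cm [0.08 0.05 0.22] t 21.18
blue px 150 316.43333333333334 180.61333333333334 304 329 164 198
cap px 962 315.32640332640335 201.1122661122661
cap [0.43920638 0.01478908 0.07454101] [0.45565166 0.02224608 0.126     ]
```

One last view to confirm the placing.

```bash
python3 - <<'E'
from h import *
a=cv2.imread('pics/w8.png')[105:245,240:400];b=np.clip(a.astype(float)*1.6,0,255).astype('uint8')
cv2.imwrite('pics/w8c.png',cv2.resize(b,(640,560),interpolation=cv2.INTER_CUBIC))
E
```

```text
(no output)
```

View pics/w8c.png

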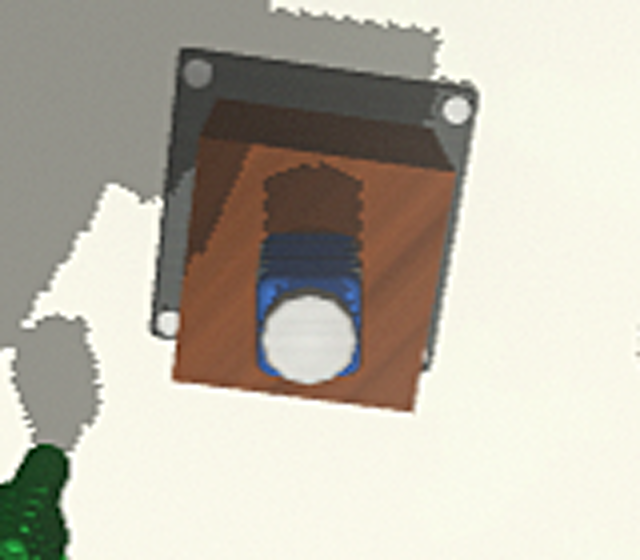

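The punch sits in the stand as it did at the start: upright, with the sleeve on the block and the cap at crop (309,338).

```bash
python3 - <<'E'
from h import *
print(r.job_done())
E
```

```text
the job is handed in; nothing more can be done
None
```

Job handed in, result not reported back: I felt the punch snap on the red-ringed cross (force fell from about 13 N to 5.5 N) and put it back upright and seated in its stand, but I viewed 11 pictures, one over the limit of 10.

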